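# Hang up the two marble caddies, large one first

### The arm

A 6-joint arm with a two-finger parallel gripper is mounted at the origin on the work surface. World frame = base frame: x ahead of the robot, y to its left, z up, the work surface at z = 0. Lengths are in mm, angles in rad, forces in N, time in s.
With the tool pointing down it reaches from about 300 to 775 mm from the base axis. Payload 14.6 kg.
Tool frame: the origin (TCP) lies where the fingers leave the gripper's body, on its centre line; the fingertips stand 97 mm ahead of it and the grasp point (between the pads) lies ahead of it (grip_depth is the z of the grasp point in the tool frame, in mm); z points along the fingers, y is the line along which they close (so a half turn about z gives the same grasp; the last joint's range is limited). The gripper opens to 94 mm and grips with 3 to 60 N. Pads are 16 mm wide; open, the fingers measure 119 mm over their backs; the gripper's body (75 mm by 177 mm) begins 78 mm behind the grasp point.
Start: joints at [1.23, 0.3, 1.521, -0, 1.321, -0.067], TCP at [148.713, 529.504, 302.646] pointing down, gripper open.
Joint ranges: [-3.03, 3.03], [-0.79, 2.21], [0.23, 2.52], [-1.04, 4.18], [0, 3.07], [-2.55, 2.55]. Speed limits (rad/s): [2.22, 2.22, 2.57, 3.14, 3.14, 3.14].

### API

Orientations are given as [roll, pitch, yaw] about the fixed x, y, z axes, in that order (R = Rz(yaw) Ry(pitch) Rx(roll)).
In Python, from cell import read_state, camera, sign_off, regions_of, spot_point, grip_depth gives the robot as it stands. The module is installed in compiled form; this text tells all that it offers.
- The arm moves only by the tool send_rows, never from a script. Its argument "series" is a list of rows, each a list of 3 entries, a list of its own where there are three numbers: the shift along the world's x, y, z in mm, then the turn about the world's z in degrees, then the closure, from -1 (fully open) to 1 (shut), so that 0 is half open. A call has 1 to 12 rows; each row shifts and turns the commanded pose from where the row before left it; what a row does not reach is not made up. A row lasts 1/10 s, in which the tool goes at most 50 mm and 8.59 degrees, less where a joint would pass 70% of its speed; a pose out of reach is approached as far as the arm can. A call is refused whole if a number of a shift passes 50 or a number of a turn 8.59, either way. A call with a gripper value outside its range is refused whole. The fingers move at their own pace and stop on an object; "squeeze" is the grip in N (left out, the last holds). Time passes only in rows, so rows that do not move let the fingers close. It gives the time, the measured TCP pose, the force, the opening and the grip force at its end, in the units of the state.
- read_state(): the state, without advancing time (a new reading comes with each control period).
- camera(name): name is "scene" or "side" or "wrist"; returns a dict with "color" (384x512x3 uint8, blue, green, red), "fx", "fy", "cx", "cy" (pixels), "dist" ([k1, k2, p1, p2, k3] as OpenCV has them; the pictures are not rectified), "camera_from_world" (4x4, takes a point from world to camera coordinates). Camera axes: x right, y down, z forward; pixel columns grow to the right and rows downward; lengths in mm; the calibration is good to about 2 mm. A picture is of the moment at which its call begins. There is no depth.
- sign_off(): hands the job in; it is judged then, once.
Trained networks look in a picture, given as the dict that the camera call returned (one of the last four; its "shot" number tells which), for a name from the list of things; names that differ only in an ending like _2 or _b are one class to them, and where a whole thing is asked for, a point or a joint stands for the part that bears it (a point fixed in the world has none). Each returns a list of dicts, best first, with "confidence" (0 to 1); they miss things now and then, are a little off and sometimes report something else, mostly with a low value. They report only what shows in the picture. A call takes as long as a camera call. They do not tell look-alikes from the thing itself.
- regions_of(thing, picture): "mask" (384x512 bool, what is visible of it).
- spot_point(thing, picture): "point" ([x, y, z] in mm, in the coordinates of the camera as it stood for that picture, good to about 4 mm: a listed point, or the origin of a listed thing).
The state is a dict: "clock": time; "joints": joint angles; "qd": joint speeds; "effort": joint torques, N m; "eef_pos": TCP position; "eef_rot": TCP orientation; "wrist_force": force on the tool from outside, world axes, zero at the start; "moment": the same for the moment, N m; "finger_gap": finger opening in mm; "finger_force": force on a finger pad.
Only numpy, scipy, OpenCV 4.12 (cv2) and the standard library are available. Lean on these libraries where they do the work, as an engineer would, in place of code of your own. Each camera call takes 0.05 s, during which the arm holds its last target. There are 200 camera calls.

### The job

Tidy the two handled tin marble caddies away on the hook stand: hang the large caddy by its arched handle on the hook first, well back towards the post, and let go of it; then hang the small caddy by its handle on the same hook just in front of it, so that the small one nests in the mouth of the large one. Leave both hanging freely and level from the bar, clear of the table.

Things in the scene. Friction and masses are not known exactly. Their poses are not given: they have to be found in the camera images.
- hook: Fixed hook stand: dark wooden base 120 mm square, upright steel post 20 mm thick, and one level steel bar, 10 mm thick, 200 mm long from the post's axis, pointing along the stand's own -x (towards the robot), its end turned up. Origin: on the table at the post's foot, z up. The bar's top is 215 mm above the table; the post does not rise above it.
- hook_tip (a point): The top of the bar's upturned end: 206 mm from the post's axis along the stand's -x, 225 mm above the table, 10 mm above the bar's top. A handle must pass over this end to get on to the bar. Once hung, the large caddy needs its block 90 to 150 mm from the post's axis; the small one about 30 mm nearer this end, its tub inside the large one's rim.
- large_grip (a point): Centre of the wooden grip block (16 along x, 24 along y, 50 mm tall; grip its 24 mm) on the large caddy's handle. Tin tub 160 (x) x 110 (y) x 50 mm high, 0.26 kg; rigid 8 mm wire arch across y at mid-length, its inner top 90 mm above the rim. This point: 173 mm above the tub's underside, 33 above the arch's inner top, so 248 above the table when hung. Axes: the caddy's, z up.
- small_grip (a point): Centre of the same sort of block on the small caddy: tub 60 x 60 x 45 mm, 0.12 kg; arch across y, inner top 60 mm above the rim. This point: 138 mm above the underside, 33 above the arch's inner top, so 248 above the table when hung. Hung, its underside is 15 mm below the large tub's rim: bring it in about 30 mm higher, then lower. The tub without a handle is not part of the job.
Things that resemble listed ones, but are neither listed nor needed, are in the scene too. What is shaped like the part that bears small_grip but orange is not meant. Leave any yellow look-alike of the part that bears large_grip alone.

How it is judged:
By the outcome, as a careful person would: the job done as asked, in the order asked, and still so for the second after the job is handed in, with the robot touching nothing.
It also fails if it takes over 58 s, if anything falls off the work surface, if the arm or the gripper's body presses on something with over 40 N, if the wrist force passes 120 N, or if a joint passes its speed limit or range.

## Working session

There is one attempt and no reset: what is moved stays moved. The work goes in short steps, Python scripts to look and compute and a tool call to move; the robot and the scene stay as the last step left them, time stands still between calls to the robot, and variables do not carry over. Pictures are saved under pics/ and viewed, at most 10 in all, crops included, and the job is handed in when it is done.

Besides the shell and the picture viewer there is one more tool, called after "Request:" in YAML: its name, and indented under it one key for each argument. send_rows: Moves the arm, as the interface text tells. Its arguments: {"type":"object","properties":{"series":{"type":"array"},"squeeze":{"type":"number"}},"required":["series"]}

```bash
mkdir -p pics; cat > h.py <<'E'
import numpy as np, cv2
from cell import *
def world(p,pic):
    T=np.linalg.inv(pic["camera_from_world"]); return (T@np.append(p,1))[:3]
def px(w,pic):
    c=(pic["camera_from_world"]@np.append(w,1))[:3]
    K=np.array([[pic["fx"],0,pic["cx"]],[0,pic["fy"],pic["cy"]],[0,0,1.]])
    return cv2.projectPoints(c.reshape(1,3),np.zeros(3),np.zeros(3),K,np.array(pic["dist"]))[0].ravel()
def find(cam,names=("hook","hook_tip","large_grip","small_grip")):
    p=camera(cam)
    for n in names:
        for d in spot_point(n,p):
            w=world(d["point"],p); print(cam,n,round(d["confidence"],2),w.round(0),px(w,p).round(0))
    return p
E
python3 - <<'E'
from h import *
a=find("scene");b=find("side")
cv2.imwrite("pics/a.png",a["color"]);cv2.imwrite("pics/b.png",b["color"])
s=read_state();print(s,grip_depth)
E
```

```text
scene hook 0.58 [711.  38.   2.] [202. 277.]
scene hook_tip 0.69 [502.  52. 222.] [260. 172.]
scene large_grip 0.8 [509. 330. 174.] [358. 246.]
scene large_grip 0.66 [296. 388. 173.] [422. 204.]
scene small_grip 0.86 [ 436. -296.  139.] [185. 133.]
scene small_grip 0.76 [ 319. -304.  139.] [210. 117.]
side hook 0.83 [709.  38.  -0.] [288. 193.]
side hook_tip 0.81 [506.  52. 227.] [247. 165.]
side large_grip 0.86 [293. 386. 172.] [132. 161.]
side large_grip 0.71 [506. 333. 169.] [193. 143.]
side small_grip 0.93 [ 324. -308.  134.] [295. 293.]
side small_grip 0.79 [ 432. -293.  137.] [318. 263.]
{'clock': 0.5, 'joints': array([ 1.23036808e+00,  2.99930685e-01,  1.52102997e+00, -1.99328177e-05,
        1.32068581e+00, -6.65698118e-02]), 'qd': array([ 0.0007736 , -0.00065869,  0.0006103 , -0.00070497,  0.00166516,
        0.00053548]), 'effort': array([-2.59909093e-04, -5.31359410e+01, -3.52737236e+01,  7.07557169e-02,
        2.15719768e-02, -3.41735335e-05]), 'eef_pos': array([148.73182318, 529.49353718, 302.61605205]), 'eef_rot': array([-3.14153767e+00,  1.56898074e-05,  2.86773915e+00]), 'wrist_force': array([ 0.7586106 , -0.23863555,  1.28731592]), 'moment': array([ 0.04371085,  0.01644304, -0.00787355]), 'finger_force': 0.0, 'finger_gap': 94.26345652892057} 78.39999999999999
```

View pics/a.png

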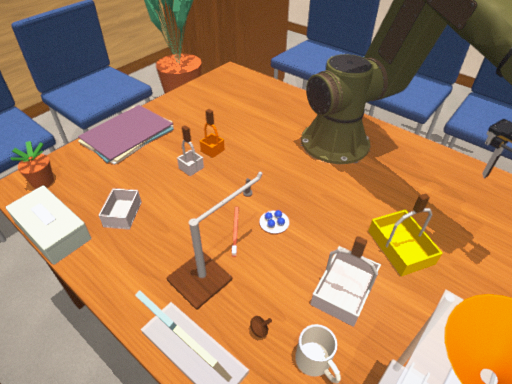

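View pics/b.png

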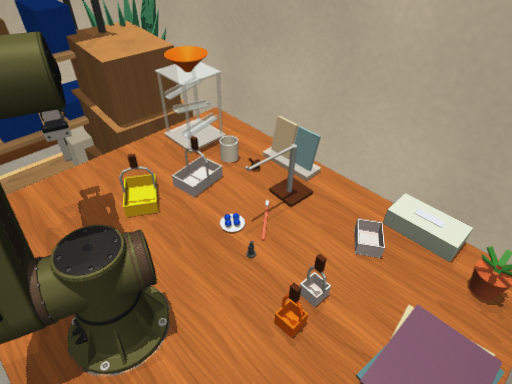

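The large target is the silver caddy at scene (358,246), with the yellow one at (422,204) as its look-alike. The small target is the silver one at scene (185,133), with the orange one at (210,117). The post foot is at (202,277) and the tip at (260,172). Next I fit yaw by silhouette in both views.

```bash
cat > fit.py <<'E'
from h import *
from scipy.optimize import minimize
def box(x0,x1,y0,y1,z0,z1): return np.array([[x,y,z] for x in(x0,x1) for y in(y0,y1) for z in(z0,z1)],float)
def caddy(L,W,H,top,gz):
    r=W/2; h=top
    t=np.linspace(0,np.pi,17); hs=[]
    P=np.c_[0*t,(W/2-2)*np.cos(t),H+(h+4)*np.sin(t)**.6]
    for a,b in zip(P,P[1:]): hs.append(np.vstack([box(-4,4,-3,3,-3,3)+a,box(-4,4,-3,3,-3,3)+b]))
    return [box(-L/2,L/2,-W/2,W/2,0,H)]+hs+[box(-8,8,-12,12,gz-25,gz+25)]
M={"large_grip":caddy(160,110,50,90,173),"small_grip":caddy(60,60,45,60,138),
 "hook":[box(-60,60,-60,60,0,18),box(-10,10,-10,10,0,215),box(-206,0,-5,5,205,215),box(-206,-196,-5,5,205,225)]}
def proj(P,p):
    c=(p["camera_from_world"]@np.c_[P,np.ones(len(P))].T)[:3].T.copy()
    K=np.array([[p["fx"],0,p["cx"]],[0,p["fy"],p["cy"]],[0,0,1.]])
    return cv2.projectPoints(c,np.zeros(3),np.zeros(3),K,np.array(p["dist"]))[0].reshape(-1,2)
def rend(parts,q,p,zoff=0):
    im=np.zeros((384*2,512*2),np.uint8); c,s=np.cos(q[2]),np.sin(q[2])
    R=np.array([[c,-s,0],[s,c,0],[0,0,1]])
    for P in parts:
        u=proj(P@R.T+[q[0],q[1],zoff],p)*2+.5
        cv2.fillConvexPoly(im,cv2.convexHull((u*16).astype(np.int32)),255,shift=4)
    return cv2.resize(im,(512,384),interpolation=cv2.INTER_AREA)/255.
def fit(n,xy,pics,yaws,zoff=0):
    obs=[]
    for p in pics:
        best=None
        u=px(np.array([xy[0],xy[1],25.+zoff]),p)
        for d in regions_of(n,p):
            m=d["mask"]; v,w=np.nonzero(m)
            if best is None or np.hypot(w.mean()-u[0],v.mean()-u[1])<best[0]: best=(np.hypot(w.mean()-u[0],v.mean()-u[1]),m)
        if best: obs.append((p,cv2.GaussianBlur(best[1].astype(float),(0,0),1)))
    def cost(q): return sum(np.abs(cv2.GaussianBlur(rend(M[n],q,p,zoff),(0,0),1)-m).sum()/m.sum() for p,m in obs)
    f=lambda v:cost([v[0],v[1],v[2]/50])
    rs=[minimize(f,[xy[0],xy[1],y*50],method="Nelder-Mead",options=dict(initial_simplex=np.array([[xy[0],xy[1],y*50],[xy[0]+8,xy[1],y*50],[xy[0],xy[1]+8,y*50],[xy[0],xy[1],y*50+8]]),maxiter=120)) for y in yaws]
    for r in sorted(rs,key=lambda r:r.fun)[:2]: print(n,len(obs),r.x[:2].round(1),"yaw deg",round(np.degrees(r.x[2]/50),1),round(r.fun,3))
E
python3 - <<'E'
from fit import *
ps=[camera("scene"),camera("side")]
Y=np.radians(np.arange(-90,90,30))
fit("large_grip",(508,331),ps,Y);fit("small_grip",(434,-295),ps,Y);fit("hook",(710,38),ps,[-.07])
E
```

```text
large_grip 2 [509.2 329.1] yaw deg 9.7 0.144
large_grip 2 [509.2 329.1] yaw deg 9.6 0.144
small_grip 2 [ 435.4 -295.7] yaw deg -2.9 0.201
small_grip 2 [ 435.5 -295.6] yaw deg -2.9 0.204
hook 2 [716.7  38.3] yaw deg -3.0 0.441
```

Request:
send_rows:
  series:
    - [[0, 0, 40], 0, -1]
    - [[32, -18, 0], 2.3, -1]
    - [[32, -18, 0], 2.3, -1]
    - [[32, -18, 0], 2.3, -1]
    - [[32, -18, 0], 2.3, -1]
    - [[32, -18, 0], 2.3, -1]
    - [[32, -18, 0], 2.3, -1]
    - [[32, -18, 0], 2.3, -1]
    - [[32, -18, 0], 2.3, -1]
    - [[32, -18, 0], 2.3, -1]
    - [[32, -18, 0], 2.3, -1]
    - [[20, -10, 0], 2.3, -1]

```text
clock: 2.1
eef_pos: [490.6, 338.0, 342.5]
eef_rot: [-3.141, -0.0, -2.974]
wrist_force: [0.0, 0.7, -0.0]
finger_gap: 94.2
finger_force: 0.0
```

```bash
python3 - <<'E'
from fit import *
print({k:np.round(v,3) for k,v in read_state().items() if k in("eef_pos","eef_rot","joints")})
p=find("wrist",("large_grip","hook","hook_tip"));cv2.imwrite("pics/c.png",p["color"])
fit("large_grip",(509,329),[p],[.17])
E
```

```text
{'joints': array([ 0.542,  0.378,  1.326, -0.   ,  1.439, -1.197]), 'eef_pos': array([490.565, 337.957, 342.475]), 'eef_rot': array([-3.141, -0.   , -2.974])}
wrist large_grip 0.73 [514. 329. 178.] [237. 223.]
large_grip 1 [512.  331.7] yaw deg 8.6 0.026
```

View pics/c.png

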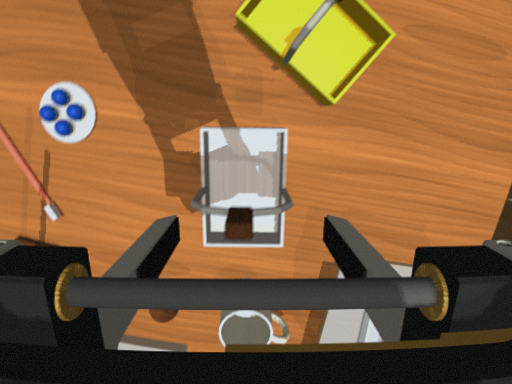

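The wrist view shows the silver caddy upright at (240,190), its block at (237,223) between the fingers. The one-view fit agrees within 3 mm.

Request:
send_rows:
  series:
    - [[10, -4, 0], -0.3, -1]
    - [[10, -4, 0], -0.3, -1]
    - [[0, 0, -22], 0, -1]
    - [[0, 0, -22], 0, -1]
    - [[0, 0, -22], 0, -1]
    - [[0, 0, -24], 0, -1]
    - [[0, 0, 0], 0, 1]
    - [[0, 0, 0], 0, 1]
    - [[0, 0, 0], 0, 1]
    - [[0, 0, 0], 0, 1]
    - [[0, 0, 0], 0, 1]
    - [[0, 0, 0], 0, 1]
  squeeze: 40

```text
clock: 3.55
eef_pos: [508.8, 331.5, 253.1]
eef_rot: [3.141, 0.001, -2.984]
wrist_force: [0.2, -0.0, -0.7]
finger_gap: 49.7
finger_force: 0.0
```

Request:
send_rows:
  series:
    - [[0, 0, 0], 0, 1]
    - [[0, 0, 0], 0, 1]
    - [[0, 0, 10], 0, 1]
    - [[0, 0, 20], 0, 1]
    - [[0, 0, 30], 0, 1]
    - [[0, 0, 30], 0, 1]
    - [[0, 0, 30], 0, 1]
    - [[0, 0, 0], 0, 1]

```text
clock: 4.35
eef_pos: [509.0, 331.7, 377.4]
eef_rot: [3.139, 0.006, -2.984]
wrist_force: [0.7, 0.5, -2.0]
finger_gap: 23.4
finger_force: 40.0
```

```bash
python3 - <<'E'
from fit import *
a=find("scene");b=find("side")
cv2.imwrite("pics/d.png",np.hstack([a["color"],b["color"]])[:, 100:900])
print(read_state()["eef_pos"],read_state()["eef_rot"])
fit("large_grip",(510,330),[a,b],[.16],read_state()["eef_pos"][2]-251)
E
```

```text
scene hook 0.64 [710.  41.   1.] [203. 278.]
scene hook_tip 0.6 [505.  50. 226.] [259. 171.]
scene large_grip 0.78 [294. 386. 172.] [421. 203.]
scene large_grip 0.73 [514. 334. 288.] [371. 212.]
scene small_grip 0.78 [ 436. -296.  138.] [186. 134.]
scene small_grip 0.6 [ 323. -307.  136.] [209. 118.]
side hook 0.67 [708.  37.   1.] [288. 193.]
side hook_tip 0.97 [504.  49. 228.] [247. 165.]
side large_grip 0.95 [508. 333. 275.] [190. 117.]
side large_grip 0.66 [293. 383. 169.] [132. 162.]
side small_grip 0.98 [ 435. -292.  136.] [319. 263.]
side small_grip 0.74 [ 321. -308.  134.] [295. 294.]
[508.70324134 331.50179286 372.1480636 ] [-3.14131612e+00 -7.41607498e-04 -2.98430307e+00]
large_grip 2 [507.5 329.6] yaw deg 11.2 0.508
```

View pics/d.png

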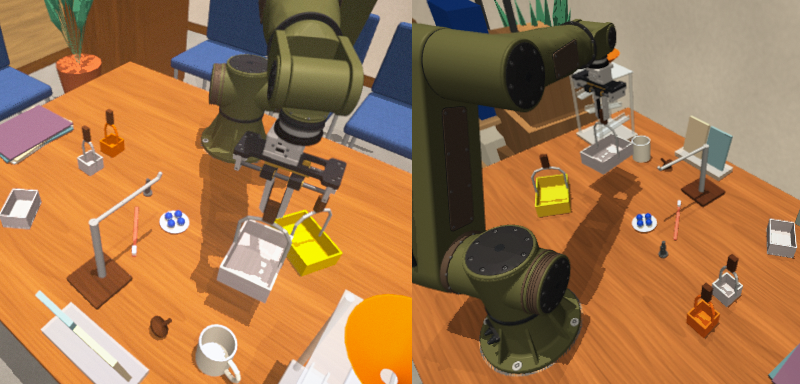

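Request:
send_rows:
  series:
    - [[-6.5, -20, 0], -1.25, 1]
    - [[-6.5, -28, 0], -1.25, 1]
    - [[-6.5, -30, 0], -1.25, 1]
    - [[-6.5, -30, 0], -1.25, 1]
    - [[-6.5, -30, 0], -1.25, 1]
    - [[-6.5, -30, 0], -1.25, 1]
    - [[-6.5, -30, 0], -1.25, 1]
    - [[-6.5, -30, 0], -1.25, 1]
    - [[-6.5, -28, 0], -1.25, 1]
    - [[-6.5, -21, 0], -1.25, 1]
    - [[0, 0, 0], 0, 1]
    - [[0, 0, 0], 0, 1]

```text
clock: 6.15
eef_pos: [443.8, 54.5, 372.9]
eef_rot: [3.141, 0.001, 3.08]
wrist_force: [0.0, 0.7, -2.9]
finger_gap: 23.6
finger_force: 40.0
```

```bash
python3 - <<'E'
from fit import *
w=find("wrist",("large_grip","hook_tip","hook")); b=find("side",("large_grip","hook_tip","hook"))
cv2.imwrite("pics/e.png",np.vstack([np.hstack([w["color"][:300,56:456],b["color"][:300,56:456]])]))
print(read_state()["eef_pos"],read_state()["eef_rot"])
fit("hook",(710,38),[w],[-.06])
E
```

```text
wrist large_grip 0.63 [451.  55. 282.] [252. 243.]
wrist hook_tip 0.72 [511.  56. 226.] [257. 280.]
wrist hook 0.87 [713.  41.   0.] [253. 314.]
side large_grip 0.75 [296. 385. 172.] [133. 160.]
side large_grip 0.72 [ 435. -293.  138.] [319. 262.]
side large_grip 0.55 [443.  58. 278.] [230. 159.]
side hook_tip 0.91 [506.  51. 231.] [247. 164.]
side hook 0.9 [709.  40.   0.] [288. 193.]
[443.78118011  54.83196129 372.55815725] [ 3.14157612e+00 -2.23291966e-04  3.08139561e+00]
hook 1 [764.4  34.8] yaw deg -2.7 0.86
```

View pics/e.png

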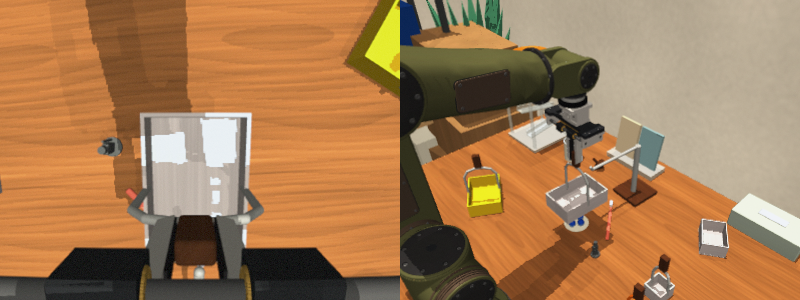

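The caddy hangs level in the gripper, and its block (195,243) lines up with the bar tip (199,270) in the wrist crop. The block appears to sit about 13 mm lower in the pads than planned. I go in 8 mm higher.

Request:
send_rows:
  series:
    - [[0, 0, 8], 0, 1]
    - [[10, -1, 0], 0, 1]
    - [[20, -1, 0], 0, 1]
    - [[20, -1, 0], 0, 1]
    - [[20, -1, 0], 0, 1]
    - [[20, -1, 0], 0, 1]
    - [[20, -1, 0], 0, 1]
    - [[20, -1, 0], 0, 1]
    - [[16, -1, 0], 0, 1]
    - [[8, -1, 0], 0, 1]
    - [[0, 0, 0], 0, 1]
    - [[0, 0, 0], 0, 1]

```text
clock: 7.8
eef_pos: [597.5, 45.5, 380.5]
eef_rot: [-3.142, -0.0, 3.081]
wrist_force: [0.3, 0.5, -2.4]
finger_gap: 23.6
finger_force: 40.0
```

Request:
send_rows:
  series:
    - [[0, 0, -8], 0, 1]
    - [[0, 0, -8], 0, 1]
    - [[0, 0, -6], 0, 1]
    - [[0, 0, -4], 0, 1]
    - [[0, 0, -4], 0, 1]
    - [[0, 0, 0], 0, 1]
    - [[0, 0, 0], 0, 1]

```text
clock: 8.5
eef_pos: [597.7, 45.5, 350.8]
eef_rot: [3.142, 0.0, 3.081]
wrist_force: [0.7, -1.4, -3.4]
finger_gap: 23.5
finger_force: 40.0
```

```bash
python3 - <<'E'
from fit import *
a=find("scene",("large_grip",)); b=find("side",("large_grip",))
cv2.imwrite("pics/f.png",np.hstack([cv2.resize(a["color"][100:300,160:360],(400,400)),cv2.resize(b["color"][100:250,180:330],(400,400))]))
print(read_state()["eef_pos"],read_state()["eef_rot"],read_state()["wrist_force"])
E
```

```text
scene large_grip 0.64 [295. 386. 176.] [422. 202.]
scene large_grip 0.58 [598.  43. 258.] [230. 180.]
side large_grip 0.73 [295. 385. 173.] [132. 160.]
side large_grip 0.65 [598.  49. 257.] [269. 146.]
[597.75053522  45.51769756 350.89732688] [3.14154444e+00 4.41300569e-04 3.08069711e+00] [ 0.0282115  -0.01472828 -2.44932478]
```

View pics/f.png

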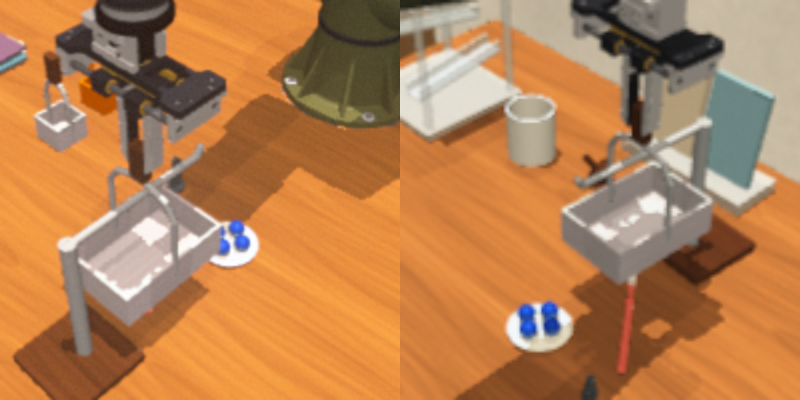

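The handle is round the bar and the block centre is at about z 258, so roughly 10 mm remain. I lower gently and watch the force.

Request:
send_rows:
  series:
    - [[0, 0, -3], 0, 1]
    - [[0, 0, -3], 0, 1]
    - [[0, 0, -1], 0, 1]
    - [[0, 0, 0], 0, 1]

```text
clock: 9.1
eef_pos: [597.7, 45.5, 343.4]
eef_rot: [-3.142, -0.0, 3.081]
wrist_force: [0.3, -0.8, -1.8]
finger_gap: 23.7
finger_force: 40.0
```

Request:
send_rows:
  series:
    - [[0, 0, -1.5], 0, 1]
    - [[0, 0, 0], 0, 1]

```text
clock: 9.3
eef_pos: [597.7, 45.5, 342.0]
eef_rot: [-3.142, -0.0, 3.081]
wrist_force: [0.2, -0.1, -2.5]
finger_gap: 23.9
finger_force: 40.0
```

Request:
send_rows:
  series:
    - [[0, 0, -1.5], 0, 1]
    - [[0, 0, 0], 0, 1]

```text
clock: 9.5
eef_pos: [597.7, 45.5, 340.4]
eef_rot: [-3.142, -0.0, 3.081]
wrist_force: [-0.1, 0.2, -2.3]
finger_gap: 23.6
finger_force: 40.0
```

Request:
send_rows:
  series:
    - [[0, 0, -1.5], 0, 1]
    - [[0, 0, 0], 0, 1]

```text
clock: 9.7
eef_pos: [597.7, 45.5, 339.2]
eef_rot: [3.142, 0.0, 3.081]
wrist_force: [0.3, -0.4, -0.8]
finger_gap: 23.6
finger_force: 40.0
```

Request:
send_rows:
  series:
    - [[0, 0, -1.5], 0, 1]
    - [[0, 0, 0], 0, 1]

```text
clock: 9.9
eef_pos: [597.7, 45.5, 338.8]
eef_rot: [3.142, 0.002, 3.081]
wrist_force: [-3.0, -0.3, 6.9]
finger_gap: 23.7
finger_force: 40.0
```

Request:
send_rows:
  series:
    - [[0, 0, -1.5], 0, 1]
    - [[0, 0, 0], 0, 1]

```text
clock: 10.1
eef_pos: [597.7, 45.5, 338.6]
eef_rot: [3.141, 0.003, 3.081]
wrist_force: [-6.1, -0.1, 15.1]
finger_gap: 23.5
finger_force: 40.0
```

It is seated, with contact at TCP 339 (z offset 13 mm as measured). I relieve the load, open and rise straight up.

Request:
send_rows:
  series:
    - [[0, 0, 2.5], 0, 1]
    - [[0, 0, 0], 0, 1]
    - [[0, 0, 0], 0, 0.3]
    - [[0, 0, 0], 0, -0.2]
    - [[0, 0, 0], 0, -1]
    - [[0, 0, 0], 0, -1]
    - [[0, 0, 0], 0, -1]
    - [[0, 0, 0], 0, -1]
    - [[0, 0, 0], 0, -1]
    - [[0, 0, 0], 0, -1]

```text
clock: 11.1
eef_pos: [597.7, 45.5, 338.6]
eef_rot: [-3.142, -0.0, 3.081]
wrist_force: [-0.1, -0.6, -0.2]
finger_gap: 84.5
finger_force: 0.0
```

Request:
send_rows:
  series:
    - [[0, 0, 10], 0, -1]
    - [[0, 0, 20], 0, -1]
    - [[0, 0, 30], 0, -1]
    - [[-20, -35, 0], 0, -1]
    - [[-20, -45, 0], 0, -1]
    - [[-20, -45, 0], 0, -1]
    - [[-20, -45, 0], 0, -1]
    - [[-20, -45, 0], 0, -1]
    - [[-20, -40, 0], 0, -1]
    - [[-20, -40, 0], 0, -1]
    - [[-10, -20, 0], 0, -1]
    - [[0, 0, 0], 0, -1]

```text
clock: 12.3
eef_pos: [446.5, -271.6, 399.4]
eef_rot: [-3.141, 0.001, 3.077]
wrist_force: [0.6, -0.2, 0.2]
finger_gap: 94.2
finger_force: 0.0
```

```bash
python3 - <<'E'
from fit import *
a=find("scene"); b=find("side");w=find("wrist",("small_grip",))
cv2.imwrite("pics/g.png",np.hstack([cv2.resize(a["color"][100:300,110:310],(400,400)),cv2.resize(b["color"][100:250,180:330],(400,400))]))
print(read_state()["eef_pos"],read_state()["eef_rot"])
fit("small_grip",(435,-295),[w,b,a],[-.05]);fit("small_grip",(435,-295),[w],[-.05])
E
```

```text
scene hook 0.62 [712.  43.   2.] [203. 278.]
scene hook_tip 0.7 [501.  53. 226.] [260. 171.]
scene large_grip 0.96 [293. 386. 174.] [422. 203.]
scene large_grip 0.94 [600.  42. 248.] [229. 183.]
scene small_grip 0.98 [ 437. -296.  138.] [185. 134.]
side hook 0.78 [707.  40.  -2.] [288. 193.]
side hook_tip 0.89 [507.  53. 227.] [247. 165.]
side large_grip 0.96 [600.  45. 244.] [270. 149.]
side large_grip 0.85 [294. 382. 172.] [132. 161.]
side small_grip 0.98 [ 434. -292.  136.] [318. 263.]
side small_grip 0.8 [ 323. -307.  133.] [295. 293.]
wrist small_grip 0.58 [ 441. -296.  140.] [228. 175.]
[ 447.84305739 -269.2757907   398.6462358 ] [ 3.14157798e+00 -2.51759745e-05  3.08111903e+00]
small_grip 3 [ 436.  -293.8] yaw deg -3.0 2.228
small_grip 1 [ 436.1 -293.5] yaw deg -2.5 0.017
```

View pics/g.png

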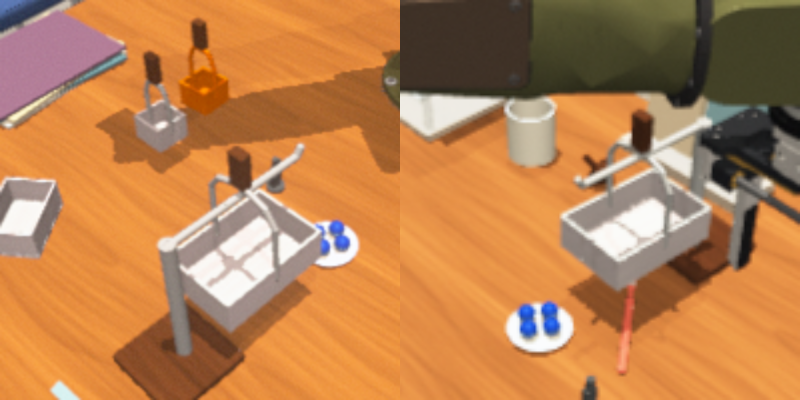

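The large caddy hangs level with its block at (599,44,247), about 111 mm from the post's axis. The small one is at (436,-294).

Request:
send_rows:
  series:
    - [[-6, -12, 0], 0.4, -1]
    - [[-6, -12.5, -10], 0.3, -1]
    - [[0, 0, -25], 0, -1]
    - [[0, 0, -25], 0, -1]
    - [[0, 0, -25], 0, -1]
    - [[0, 0, -25], 0, -1]
    - [[0, 0, -25], 0, -1]
    - [[0, 0, -25], 0, -1]
    - [[0, 0, -22], 0, -1]
    - [[0, 0, 0], 0, -1]
    - [[0, 0, 0], 0, 1]
    - [[0, 0, 0], 0, 1]

```text
clock: 14.3
eef_pos: [436.1, -294.3, 218.1]
eef_rot: [-3.14, 0.002, 3.093]
wrist_force: [-0.9, 0.2, -0.2]
finger_gap: 81.3
finger_force: 0.0
```

Request:
send_rows:
  series:
    - [[0, 0, 0], 0, 1]
    - [[0, 0, 0], 0, 1]
    - [[0, 0, 0], 0, 1]
    - [[0, 0, 0], 0, 1]
    - [[0, 0, 0], 0, 1]
    - [[0, 0, 0], 0, 1]
    - [[0, 0, 0], 0, 1]
    - [[0, 0, 0], 0, 1]
    - [[0, 0, 0], 0, 1]

```text
clock: 15.2
eef_pos: [435.7, -294.0, 216.5]
eef_rot: [3.141, -0.0, 3.093]
wrist_force: [-0.2, -0.1, -1.6]
finger_gap: 23.9
finger_force: 40.0
```

Request:
send_rows:
  series:
    - [[0, 0, 10], 0, 1]
    - [[0, 0, 20], 0, 1]
    - [[0, 0, 25], 0, 1]
    - [[0, 0, 25], 0, 1]
    - [[0, 0, 25], 0, 1]
    - [[0, 0, 20], 0, 1]
    - [[0, 0, 15], 0, 1]
    - [[0, 15, 0], -0.3, 1]
    - [[1, 25, 0], -0.3, 1]
    - [[1, 30, 0], 0, 1]
    - [[1, 30, 0], 0, 1]
    - [[1, 30, 0], 0, 1]

```text
clock: 16.4
eef_pos: [439.2, -162.0, 356.1]
eef_rot: [3.141, -0.001, 3.082]
wrist_force: [1.0, 0.2, -2.2]
finger_gap: 24.0
finger_force: 40.0
```

Request:
send_rows:
  series:
    - [[1, 30, 0], 0, 1]
    - [[1, 30, 0], 0, 1]
    - [[1, 30, 0], 0, 1]
    - [[1, 30, 0], 0, 1]
    - [[1, 30, 0], 0, 1]
    - [[0, 30, 0], 0, 1]
    - [[0, 24, 0], 0, 1]
    - [[0, 14.5, 0], 0, 1]
    - [[0, 0, 0], 0, 1]
    - [[0, 0, 0], 0, 1]
    - [[0, 0, 0], 0, 1]

```text
clock: 17.5
eef_pos: [444.5, 54.1, 356.5]
eef_rot: [-3.141, -0.0, 3.082]
wrist_force: [0.4, 0.1, -1.1]
finger_gap: 23.4
finger_force: 40.0
```

```bash
python3 - <<'E'
from fit import *
w=find("wrist",("small_grip","hook_tip")); b=find("side",("small_grip","large_grip","hook_tip"));a=find("scene",("small_grip","large_grip"))
cv2.imwrite("pics/h.png",np.hstack([cv2.resize(a["color"][80:280,160:360],(400,400)),cv2.resize(b["color"][100:250,180:330],(400,400))]))
print(read_state()["eef_pos"],read_state()["eef_rot"])
E
```

```text
wrist small_grip 0.9 [451.  53. 279.] [249. 250.]
wrist hook_tip 0.54 [508.  55. 227.] [257. 288.]
side small_grip 0.98 [442.  54. 275.] [230. 161.]
side small_grip 0.61 [ 321. -307.  135.] [294. 293.]
side large_grip 0.85 [292. 383. 167.] [132. 162.]
side large_grip 0.73 [598.  47. 246.] [269. 149.]
side hook_tip 0.72 [507.  51. 228.] [247. 165.]
scene small_grip 0.86 [ 319. -305.  136.] [210. 117.]
scene small_grip 0.68 [445.  51. 280.] [275. 141.]
scene large_grip 0.75 [296. 388. 173.] [422. 204.]
scene large_grip 0.63 [601.  46. 249.] [230. 184.]
[444.72669268  54.42208371 356.63481728] [-3.14157394e+00 -3.53495836e-05  3.08231397e+00]
```

View pics/h.png

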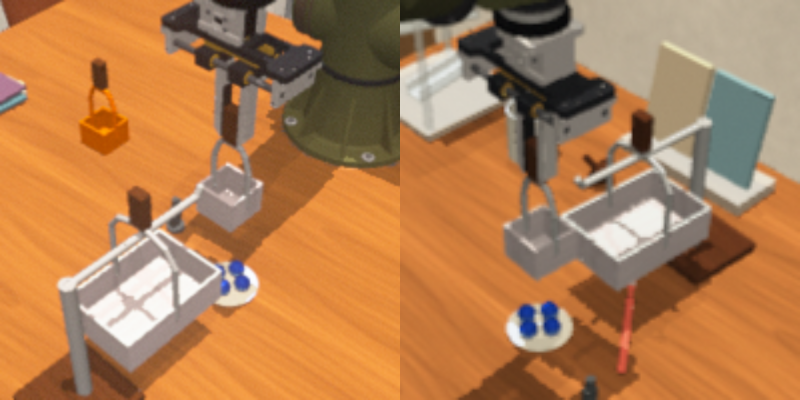

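The small caddy is held level in front of the tip with its block at z 278, and the large one hangs undisturbed. I go in along the bar.

Request:
send_rows:
  series:
    - [[7.5, -0.5, 0], 0, 1]
    - [[15, -1, 0], 0, 1]
    - [[15, -1, 0], 0, 1]
    - [[15, -1, 0], 0, 1]
    - [[15, -1, 0], 0, 1]
    - [[15, -1, 0], 0, 1]
    - [[15, -1, 0], 0, 1]
    - [[15, -0.5, 0], 0, 1]
    - [[11, -0.5, 0], 0, 1]
    - [[0, 0, 0], 0, 1]
    - [[0, 0, 0], 0, 1]

```text
clock: 19.1
eef_pos: [568.2, 47.0, 356.2]
eef_rot: [-3.142, -0.001, 3.082]
wrist_force: [-0.9, -0.4, -1.9]
finger_gap: 23.4
finger_force: 40.0
```

Request:
send_rows:
  series:
    - [[0, 0, -4], 0, 1]
    - [[0, 0, -5], 0, 1]
    - [[0, 0, -5], 0, 1]
    - [[0, 0, -5], 0, 1]
    - [[0, 0, -4], 0, 1]
    - [[0, 0, 0], 0, 1]
    - [[0, 0, 0], 0, 1]

```text
clock: 19.8
eef_pos: [568.2, 47.0, 333.7]
eef_rot: [-3.142, -0.0, 3.082]
wrist_force: [-0.0, 0.1, -2.0]
finger_gap: 23.7
finger_force: 40.0
```

Request:
send_rows:
  series:
    - [[0, 0, -2], 0, 1]
    - [[0, 0, -1], 0, 1]
    - [[0, 0, 0], 0, 1]

```text
clock: 20.1
eef_pos: [568.2, 47.0, 330.5]
eef_rot: [-3.142, -0.0, 3.082]
wrist_force: [0.2, -0.3, -0.8]
finger_gap: 23.8
finger_force: 40.0
```

Request:
send_rows:
  series:
    - [[0, 0, -1.5], 0, 1]
    - [[0, 0, 0], 0, 1]

```text
clock: 20.3
eef_pos: [568.2, 47.0, 329.0]
eef_rot: [-3.142, -0.0, 3.082]
wrist_force: [-0.5, 0.3, -1.7]
finger_gap: 23.7
finger_force: 40.0
```

Request:
send_rows:
  series:
    - [[0, 0, -1.5], 0, 1]
    - [[0, 0, 0], 0, 1]

```text
clock: 20.5
eef_pos: [568.2, 47.0, 327.5]
eef_rot: [-3.142, -0.0, 3.082]
wrist_force: [0.2, -0.7, -2.2]
finger_gap: 24.2
finger_force: 40.0
```

Request:
send_rows:
  series:
    - [[0, 0, -1.5], 0, 1]
    - [[0, 0, 0], 0, 1]

```text
clock: 20.7
eef_pos: [568.2, 47.0, 326.3]
eef_rot: [3.142, 0.0, 3.082]
wrist_force: [-0.3, 0.9, 0.7]
finger_gap: 23.6
finger_force: 40.0
```

Contact came at 326.3, as predicted. I open, then rise.

Request:
send_rows:
  series:
    - [[0, 0, 0], 0, 1]
    - [[0, 0, 0], 0, 0.3]
    - [[0, 0, 0], 0, -0.2]
    - [[0, 0, 0], 0, -1]
    - [[0, 0, 0], 0, -1]
    - [[0, 0, 0], 0, -1]
    - [[0, 0, 0], 0, -1]
    - [[0, 0, 0], 0, -1]
    - [[0, 0, 0], 0, -1]
    - [[0, 0, 0], 0, -1]

```text
clock: 21.7
eef_pos: [568.2, 47.0, 326.1]
eef_rot: [3.142, -0.0, 3.082]
wrist_force: [-0.6, 0.5, -0.0]
finger_gap: 91.6
finger_force: 0.0
```

Request:
send_rows:
  series:
    - [[0, 0, 10], 0, -1]
    - [[0, 0, 20], 0, -1]
    - [[0, 0, 30], 0, -1]
    - [[0, 0, 30], 0, -1]
    - [[-10, 30, 0], 0, -1]
    - [[-20, 40, 0], 0, -1]
    - [[-20, 40, 0], 0, -1]
    - [[-20, 40, 0], 0, -1]
    - [[-20, 40, 0], 0, -1]
    - [[-10, 20, 0], 0, -1]
    - [[0, 0, 0], 0, -1]
    - [[0, 0, 0], 0, -1]

```text
clock: 22.9
eef_pos: [468.2, 256.9, 416.7]
eef_rot: [3.142, 0.001, 3.083]
wrist_force: [0.2, -0.5, 0.1]
finger_gap: 94.1
finger_force: 0.0
```

```bash
python3 - <<'E'
from fit import *
b=find("side",("small_grip","large_grip"));a=find("scene",("small_grip","large_grip"))
cv2.imwrite("pics/i.png",np.hstack([cv2.resize(a["color"][120:320,160:360],(400,400)),cv2.resize(b["color"][100:250,180:330],(400,400))]))
print(read_state()["eef_pos"],read_state()["wrist_force"])
E
```

```text
side small_grip 0.94 [568.  47. 245.] [263. 153.]
side small_grip 0.81 [ 321. -309.  137.] [295. 293.]
side large_grip 0.57 [597.  49. 247.] [268. 148.]
scene small_grip 0.92 [570.  44. 250.] [238. 176.]
scene small_grip 0.75 [ 322. -308.  140.] [209. 116.]
scene large_grip 0.62 [599.  43. 249.] [229. 183.]
scene large_grip 0.57 [297. 388. 174.] [422. 204.]
[468.60494358 256.29743138 416.15880404] [ 0.20535049 -0.22695143 -0.04561516]
```

View pics/i.png

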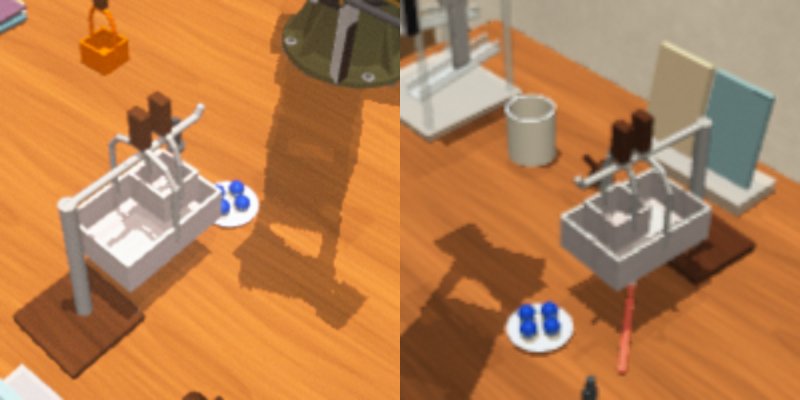

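Both caddies hang level, with the small tub nested in the large one's mouth. The blocks are at z about 248 and 30 mm apart, and the robot is clear.

```bash
python3 -c "
from cell import *
print(sign_off())"
```

```text
the job is handed in; nothing more can be done
None
```

Both caddies are hung on the hook, large first about 111 mm from the post's axis and small nested about 30 mm in front of it; the last pictures show both level and clear of the robot, and I handed the job in at about 23 s (no verdict was returned).

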